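# Load the last specimen and slide the carriage under the microscope

### The arm

A 6-joint arm with a two-finger parallel gripper is mounted at the origin on the work surface. World frame = base frame: x ahead of the robot, y to its left, z up, the work surface at z = 0. Lengths are in mm, angles in rad, forces in N, time in s.
With the tool pointing down it reaches from about 300 to 775 mm from the base axis. Payload 14.6 kg.
Tool frame: the origin (TCP) lies at the very end of the fingers, on their centre line; the grasp point (between the pads) lies 19 mm behind it; z points along the fingers, y is the line along which they close (so a half turn about z gives the same grasp; the last joint's range is limited). The gripper opens to 94 mm and grips with 3 to 60 N. Pads are 16 mm wide; open, the fingers measure 119 mm over their backs; the gripper's body (75 mm by 177 mm) begins 78 mm behind the grasp point.
Start: joints at [-1.412, 0.3, 1.521, -0, 1.321, -0.067], TCP at [123.131, -536.03, 205.446] pointing down, gripper open.
Joint ranges: [-3.03, 3.03], [-0.79, 2.21], [0.23, 2.52], [-1.04, 4.18], [0, 3.07], [-2.55, 2.55]. Speed limits (rad/s): [2.22, 2.22, 2.57, 3.14, 3.14, 3.14].

### API

Orientations are given as [roll, pitch, yaw] about the fixed x, y, z axes, in that order (R = Rz(yaw) Ry(pitch) Rx(roll)).
In Python, from cell import manip, optics gives the robot as it stands.
- The arm moves only by the shell command python3 -m crank 'ROWS' [FORCE]. ROWS is JSON, a list of rows, each a list of 7 numbers: the opening in per cent of the stroke, from 0 (shut) to 100 (fully open), then the shift along the tool's x, y, z in mm, then the turn, a rotation vector about the tool's x, y, z in rad. A call has 1 to 10 rows; each row is the pose to reach, as a shift and turn from the pose commanded when the call began, along the tool's axes at that moment; what a row does not reach only later rows make up. A row lasts 1/10 s, in which the tool goes at most 50 mm and 8.59 degrees, less where a joint would pass 70% of its speed; a pose out of reach is approached as far as the arm can. A call with a gripper value outside its range is refused whole. The fingers move at their own pace and stop on an object; FORCE is the grip in N (left out, the last holds). Time passes only in rows, so rows that repeat a pose let the fingers close. It gives the time, the measured TCP pose, the force, the opening and the grip force at its end, in the units of the state.
- manip.read_state(): the state, without advancing time (a new reading comes with each control period).
- optics.camera(name): name is "scene" or "side" or "wrist"; returns (picture, depth): 420x560x3 uint8, red, green, blue; 420x560 float32, mm along the optical axis (not along the pixel's ray), 0 where there is no reading.
- optics.calibration(name): a dict with "camera_matrix" (3x3 intrinsics, pixels), "k1" (the pictures are not rectified: a ray, as slopes to the right and down, at radius r is drawn at 1 + k1 r^2 times it, then the intrinsics apply), "R" (3x3) and "t" (3): a world point X has camera coordinates R X + t. Camera axes: x right, y down, z forward; pixel columns grow to the right and rows downward; lengths in mm; the calibration is good to about 2 mm. A picture is of the moment at which its call begins: read the wrist's pose just before it. calibration takes no time and is no camera call; for the wrist camera it gives the pose at the moment of the call.
- manip.sign_off(): hands the job in; it is judged then, once.
The state is a dict: "clock": time; "joints": joint angles; "qd": joint speeds; "effort": joint torques, N m; "eef_pos": TCP position; "eef_rot": TCP orientation; "wrist_force": force on the tool from outside, world axes, zero at the start; "moment": the same for the moment, N m; "finger_gap": finger opening in mm; "finger_force": force on a finger pad.
Only numpy, scipy, OpenCV 4.12 (cv2) and the standard library are available. Lean on these libraries where they do the work, as an engineer would, in place of code of your own. Each camera call takes 0.05 s, during which the arm holds its last target. There are 200 camera calls.

### The job

Set the spare black specimen upright in the empty place of the round cup, then push the loaded carriage along its slideway fully home, up to the stop under the microscope head, and leave it there. Push on the middle of its rear face, because it skews and jams in its gate when pushed off-centre; leave the jar, the dish and the objective alone.

Things in the scene. Friction and masses are not known exactly. Their poses are not given: they have to be found in the camera images.
- stand: Fixed microscope stand. x: direction of travel on its slideway, z up; origin on the table under the centre line. Way: dark steel bed 20 mm high, 170 mm wide, x -240 to 300 mm; bright centre rail 30 mm wide, top 28 mm up. Two steel gate posts (x 25 to 40 mm, 144 mm apart, 50 mm up) let the carriage through only straight. Stop x 210 mm; column and lamp house x 235 to 425 mm, to 380 mm up.
- home (a point): Where push lies when the carriage is fully home against the stop: stand x 60 mm, on the centre line, 48 mm up; axes as the stand. The white head, 120 mm wide, hangs over the way from 20 mm before this point (x 40 mm) to the column, underside 170 mm up, lens mount 150 mm up. A tool pushing here must lean back 30 to 45 degrees, tips pointing forward and down.
- carriage: Loose aluminium block 150 mm long (x, forward), 130 mm wide, 40 mm high, on the bed; origin under its centre. Only a short pair of cheeks near its rear (32 mm long, 1.6 mm play each side) guides it on the rail: pushed 10 mm or more off the middle it skews, up to 6 degrees, and a front corner jams on a gate post. About 0.5 kg, low friction: loaded it slides with 1 to 4 N. Starts 205 to 265 mm before home.
- push (a point): Middle of the carriage's rear face, where to push it; 48 mm above the table, with a dark pad 30 mm wide. The face is a flat upright polished plate 130 mm wide, from 34 to 60 mm above the table. Axes as the carriage: x forward along the way, z up.
- gap (a point): Empty place in the cup: where the centre of the spare specimen must be, half-way up, once it stands there. The places are 31.5 mm apart, so about 1.5 mm is free round a specimen. Moves with the cup.
- cup_mid (a point): Centre of the inner floor (65 mm above the table) of the round steel cup, 105 mm outside and 97 mm inside diameter, 20 mm high, floor 5 mm. It stands loose between four low lugs on the carriage, its centre 95 mm ahead of the rear face. Six specimens stand in it: a hexagonal cluster of seven with one outer place empty; tops 101 mm above the table.
- spare_mid (a point): Centre, half-way up, of the spare specimen: black resin cylinder 30 mm in diameter and 36 mm high with a small steel inset in its top, 50 g, upright on the table beside the slideway.
- set0_mid (a point): Centre, half-way up, of the specimen in the middle of the cup; like the spare.
- set1_mid (a point): Centre, half-way up, of one of the five outer specimens in the cup; like the spare.
- set2_mid (a point): Centre, half-way up, of one of the five outer specimens in the cup; like the spare.
- set3_mid (a point): Centre, half-way up, of one of the five outer specimens in the cup; like the spare.
- set4_mid (a point): Centre, half-way up, of one of the five outer specimens in the cup; like the spare.
- set5_mid (a point): Centre, half-way up, of one of the five outer specimens in the cup; like the spare.
- flask: Bystander: amber jar with a lid, 56 mm in diameter, 60 mm high; origin under its centre.
- dish: Bystander: glass dish 90 mm in diameter, 15 mm high; origin under its centre.
- objective: Bystander: steel microscope objective standing on the table, 34 mm in diameter, 42 mm high; origin under its centre.
Things that resemble listed ones, but are neither listed nor needed, are in the scene too. Leave any pink look-alike of the part that bears gap alone.

How it is judged (in metres and radians):
On the way, in this order (a step that is already met when the one before it is completed fails the run):
1. the spare specimen stands in the empty place of the cup, released, with the carriage still at least 100 mm before home (horizontal distance between spare_mid and gap below 0.012 m and z of spare_mid in the frame of gap between -0.006 and 0.004 m and angle between spare_mid's own z axis and vertical below 0.12 rad and contact force between the fingers and spare below 0.1 N and x of push in the frame of home below -0.1 m), for 0.2 s.
2. the carriage is home (x of push in the frame of home above -0.006 m), for 0.2 s.
At the end, for the whole second after the job is handed in: The carriage is at rest on its way within 6 mm of home, the cup still on it with all seven specimens standing upright (within 7 degrees) on its floor, the spare within 12 mm of the empty place (x of push in the frame of home above -0.006 m and horizontal distance between spare_mid and gap below 0.012 m and z of spare_mid in the frame of gap between -0.006 and 0.004 m and angle between each of spare_mid, set0_mid, set1_mid, set2_mid, set3_mid, set4_mid, set5_mid's own z axis and vertical below 0.12 rad and horizontal distance between each of set0_mid, set1_mid, set2_mid, set3_mid, set4_mid, set5_mid and cup_mid below 0.042 m and z of each of set0_mid, set1_mid, set2_mid, set3_mid, set4_mid, set5_mid in the frame of cup_mid below 0.023 m and z of push in the frame of home below 0.004 m and horizontal distance between cup_mid and home below 0.112 m and linear speed of carriage below 0.01 m/s); the robot touches nothing.
It fails at once if a bystander is moved more than 30 mm (distance of any of flask, dish, objective from where it was at the start of the episode above 0.03 m).
It fails at once if the carriage is lifted off its way (z of push in the frame of home above 0.015 m).
It also fails if it takes over 69 s, if anything falls off the work surface, if the arm or the gripper's body presses on something with over 40 N, if the wrist force passes 120 N, or if a joint passes its speed limit or range.

## Working session

There is one attempt and no reset: what is moved stays moved. The work goes in short steps, Python scripts to look and compute and a shell command to move; the robot and the scene stay as the last step left them, time stands still between calls to the robot, and variables do not carry over. Pictures are saved under pics/ and viewed, at most 10 in all, crops included, and the job is handed in when it is done.

```bash
mkdir -p pics; ls
cat > h.py <<'E'
import numpy as np, cv2, json
from cell import manip, optics
from scipy.spatial.transform import Rotation as Ro
def cam(n):
    c=optics.calibration(n); im,d=optics.camera(n); return im,d,c
def save(im,name): cv2.imwrite('pics/'+name,cv2.cvtColor(im,cv2.COLOR_RGB2BGR))
def ray(c,u,v):
    K=np.array(c['camera_matrix']); k=c['k1']
    xd=np.array([(u-K[0,2])/K[0,0],(v-K[1,2])/K[1,1]]); x=xd.copy()
    for _ in range(20): x=xd/(1+k*(x@x))
    R=np.array(c['R']);t=np.array(c['t'])
    return -R.T@t, R.T@np.array([x[0],x[1],1.0])
def onplane(c,u,v,z):
    o,d=ray(c,u,v); return o+d*(z-o[2])/d[2]
def pt(c,u,v,depth):
    o,d=ray(c,u,v); return o+d*depth
def cloud(c,d):
    K=np.array(c['camera_matrix']); h,w=d.shape
    uu,vv=np.meshgrid(np.arange(w),np.arange(h))
    xd=np.stack([(uu-K[0,2])/K[0,0],(vv-K[1,2])/K[1,1]],-1); x=xd.copy()
    for _ in range(20): x=xd/(1+c['k1']*(x**2).sum(-1,keepdims=True))
    P=np.concatenate([x*d[...,None],d[...,None]],-1)
    return (P-np.array(c['t']))@np.array(c['R'])
def proj(c,X):
    p=np.array(c['R'])@np.array(X)+np.array(c['t']); x=p[:2]/p[2]; x=x*(1+c['k1']*(x@x)); K=np.array(c['camera_matrix'])
    return K[0,0]*x[0]+K[0,2],K[1,1]*x[1]+K[1,2]
def toolshift(target,st=None):
    st=st or manip.read_state(); return Ro.from_euler('xyz',st['eef_rot']).inv().apply(np.array(target)-st['eef_pos'])
E
python3 - <<'E'
from h import *
im,d,c=cam('scene'); save(im,'scene1.png'); im2,d2,c2=cam('side'); save(im2,'side1.png')
np.savez('s1.npz',im=im,d=d,im2=im2,d2=d2)
print(manip.read_state()); 
for x in (c,c2): print(-np.array(x['R']).T@x['t'])
E
```

```text
pics
{'clock': 0.1, 'joints': array([-1.41161932e+00,  3.00434902e-01,  1.52150605e+00, -1.92655875e-06,
        1.32070333e+00, -6.66272929e-02]), 'qd': array([ 0.00045967, -0.00178492,  0.00046926, -0.00042594, -0.00057084,
       -0.00074324]), 'effort': array([ 1.94204833e-03, -5.32638359e+01, -3.53283656e+01,  7.09301513e-02,
        2.34563492e-02, -6.66594178e-05]), 'eef_pos': array([ 123.08484363, -535.81248364,  204.93792687]), 'eef_rot': array([-3.14054324e+00, -6.81531290e-05,  2.25804743e-01]), 'wrist_force': array([ 1.0651309 , -0.79384494,  0.17677704]), 'moment': array([ 0.015783  , -0.01314308,  0.0087582 ]), 'finger_force': 0.0, 'finger_gap': 94.08548015530802}
[1423.60775023  193.83098475  661.03744162]
[334.09008214 667.85591869 519.54144151]
```

View pics/scene1.png

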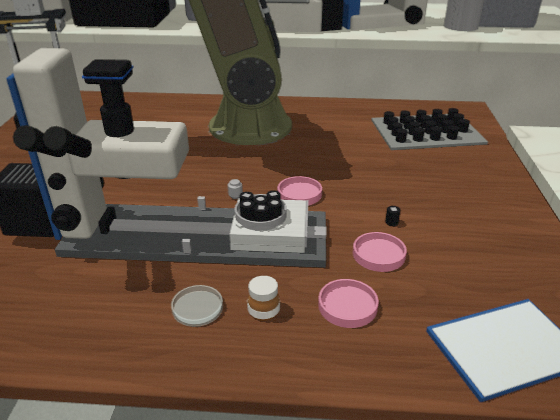

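View pics/side1.png

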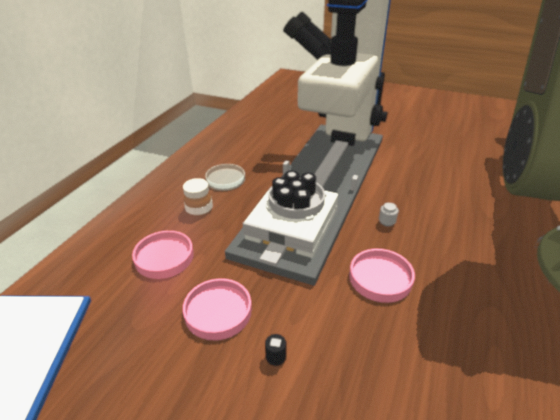

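The spare could be confused with the lone black cylinder at scene (393,215) / side (276,349), the rack of black cylinders at scene (430,125), and the cup's own specimens at (260,207). I choose the lone one, which is upright on the table beside the slideway. The jar is at (264,297), the dish at (197,305) and the objective at (235,188). There are three pink look-alike dishes.

```bash
python3 - <<'E'
from h import *
s=np.load('s1.npz'); c=optics.calibration('scene'); c2=optics.calibration('side')
P=cloud(c,s['d']);P2=cloud(c2,s['d2'])
def show(n,A): print(n,len(A),np.round(np.median(A,0),1),np.round(A.min(0),0),np.round(A.max(0),0))
for nm,im,P_,d,cc,box in(('sc',s['im'],P,s['d'],c,(380,200,408,232)),('sd',s['im2'],P2,s['d2'],c2,(258,328,296,370))):
    m=np.zeros(d.shape,bool); m[box[1]:box[3],box[0]:box[2]]=1
    A=P_[m&(d>0)&(P_[...,2]>8)&(P_[...,2]<60)]; show('spare '+nm,A)
    T=A[A[:,2]>33]; show(' top',T); (x,y),r=cv2.minEnclosingCircle(T[:,:2].astype(np.float32)); print(x,y,r)
    v=im.astype(int); gray=(v.max(-1)-v.min(-1)<40)
    ok=gray&(d>0)&(P_[...,0]>250)&(P_[...,0]<750)&(P_[...,1]<450)&(P_[...,1]>-450)
    for lo,hi,t in((15,24,'bed'),(57,63,'carr'),(97,105,'tops'),(46,54,'posts')):
        mm=(ok&(P_[...,2]>lo)&(P_[...,2]<hi)).astype(np.uint8)
        n,l,st,_=cv2.connectedComponentsWithStats(mm)
        for k in np.argsort(-st[1:,4])[:2]+1:
            A=P_[l==k]; print(nm,t,len(A),cv2.minAreaRect(A[:,:2].astype(np.float32)))
print(proj(c,[0,0,0]))
import matplotlib
E
python3 - <<'E'
import cv2
import numpy as np
a=cv2.imread('pics/scene1.png')[150:275,210:420]; b=cv2.imread('pics/side1.png')[160:370,220:400]
a=cv2.resize(a,None,fx=2.0,fy=2.0,interpolation=2);b=cv2.resize(b,None,fx=2,fy=2,interpolation=2)
o=np.zeros((max(a.shape[0],b.shape[0]),a.shape[1]+b.shape[1],3),np.uint8);o[:a.shape[0],:a.shape[1]]=a;o[:b.shape[0],a.shape[1]:]=b
cv2.imwrite('pics/crop1.png',o)
E
```

```text
spare sc 228 [482.7 367.2  28.5] [460. 354.   8.] [491. 383.  39.]
 top 93 [476.1 368.3  35.7] [460. 354.  33.] [490. 382.  39.]
474.1566467285156 368.9548645019531 15.888802528381348
sc bed 5026 ((600.09814453125, -47.1710205078125), (86.94957733154297, 541.687255859375), 0.4464893639087677)
sc bed 1781 ((499.2948303222656, -123.18917846679688), (65.36451721191406, 294.7738952636719), 0.8922670483589172)
sc carr 1295 ((555.3933715820312, 109.23441314697266), (132.8191680908203, 150.5460968017578), 0.9470987915992737)
sc carr 125 ((609.2853393554688, -383.52032470703125), (9.471356391906738, 102.1196517944336), 2.1511874198913574)
sc tops 661 ((561.5659790039062, 90.50723266601562), (79.29071807861328, 83.57815551757812), 12.502315521240234)
sc tops 224 ((583.4600830078125, -261.45330810546875), (42.040931701660156, 140.00701904296875), 67.30963134765625)
sc posts 257 ((617.710205078125, 109.23899841308594), (6.983672618865967, 148.8681182861328), 0.6940215229988098)
sc posts 171 ((606.8225708007812, -382.6849670410156), (9.792045593261719, 109.6395492553711), 0.27381256222724915)
sp
[... 563 characters left out ...]
92188), (109.98677825927734, 24.29766273498535), 9.11085033416748)
sd tops 866 ((562.6574096679688, 92.1255111694336), (74.31706237792969, 85.8733901977539), 9.938497543334961)
sd tops 96 ((500.8533935546875, -263.35638427734375), (71.1246109008789, 28.038089752197266), 40.77515411376953)
sd posts 302 ((521.72509765625, 151.28265380859375), (186.33848571777344, 93.62500762939453), 46.27402877807617)
sd posts 242 ((548.6372680664062, -247.95703125), (113.52076721191406, 55.84330749511719), 18.748273849487305)
(np.float64(250.8925856203399), np.float64(126.18727887315694))Traceback (most recent call last):
  File "<stdin>", line 17, in <module>
ModuleNotFoundError: No module named 'matplotlib'
```

View pics/crop1.png

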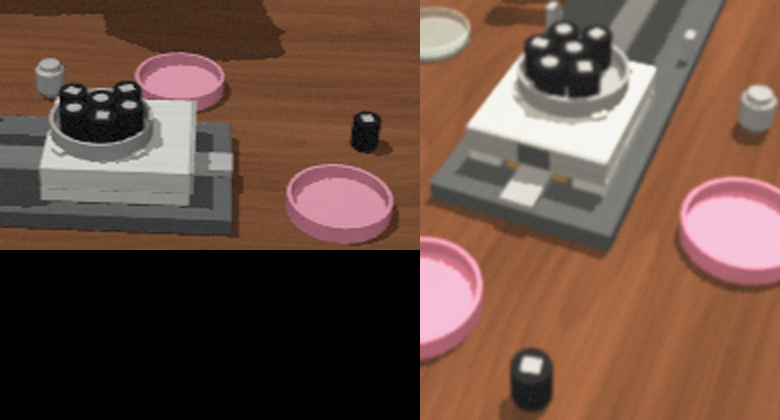

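The crop confirms it: a lone upright black cylinder with a steel inset, and the missing place in the cup is on the robot's side (−x). I'll approach above the spare by way of a waypoint.

```bash
cat >> h.py <<'E'
def row(pos,rpy,st=None):
    "shift and rotvec in current tool axes"
    st=st or manip.read_state(); R0=Ro.from_euler('xyz',st['eef_rot']); 
    return np.round(R0.inv().apply(np.array(pos)-st['eef_pos']),1), np.round((R0.inv()*Ro.from_euler('xyz',rpy)).as_rotvec(),4)
E
python3 - <<'E'
from h import *
print(row([330,-170,240],[np.pi,0,np.pi/2-.5])); print(row([474.5,330,190],[np.pi,0,np.pi/2]))
E
```

```text
(array([ 283.6, -310.2,  -34.7]), array([-1.00e-03, -5.00e-04, -8.45e-01]))
(array([ 536.3, -765.1,   15.8]), array([-8.000e-04, -8.000e-04, -1.345e+00]))
```

```bash
python3 -m crank '[[100,284,-310,-35,0,0,-0.84],[100,284,-310,-35,0,0,-0.84],[100,284,-310,-35,0,0,-0.84],[100,284,-310,-35,0,0,-0.84],[100,284,-310,-35,0,0,-0.84],[100,284,-310,-35,0,0,-0.84],[100,284,-310,-35,0,0,-0.84],[100,284,-310,-35,0,0,-0.84],[100,284,-310,-35,0,0,-0.84]]'
python3 - <<'E'
from h import *
print(row([474.5,330,190],[np.pi,0,np.pi/2]))
E
```

```text
clock: 1.0
eef_pos: [331.5, -167.5, 240.8]
eef_rot: [3.141, -0.0, 1.068]
wrist_force: [0.7, -0.6, 0.2]
finger_gap: 94.2
finger_force: 0.0
(array([ 504.9, -114.3,   50.9]), array([ 7.000e-04, -2.000e-04, -5.026e-01]))
```

```bash
python3 -m crank '[[100,505,-114,50,0,0,-0.5],[100,505,-114,50,0,0,-0.5],[100,505,-114,50,0,0,-0.5],[100,505,-114,50,0,0,-0.5],[100,505,-114,50,0,0,-0.5],[100,505,-114,50,0,0,-0.5],[100,505,-114,50,0,0,-0.5],[100,505,-114,50,0,0,-0.5],[100,505,-114,50,0,0,-0.5],[100,505,-114,50,0,0,-0.5]]'
python3 -m crank '[[100,10,0,0,0,0,0],[100,10,0,0,0,0,0],[100,10,0,0,0,0,0]]'
python3 - <<'E'
from h import *
im,d,c=cam('wrist'); save(im,'w1.png'); print(manip.read_state()['eef_pos'],manip.read_state()['eef_rot'],-np.array(c['R']).T@c['t'],c['R'][2])
print(proj(c,[474.5,370,36]))
E
```

```text
clock: 2.0
eef_pos: [469.5, 309.7, 191.8]
eef_rot: [-3.141, 0.0, 1.566]
wrist_force: [0.4, -0.8, 0.6]
finger_gap: 94.1
finger_force: 0.0
clock: 2.3
eef_pos: [469.3, 316.6, 192.4]
eef_rot: [-3.141, 0.0, 1.566]
wrist_force: [0.4, -0.3, -0.8]
finger_gap: 94.1
finger_force: 0.0
[469.49708627 316.35686888 192.72278174] [3.14136226e+00 6.58876537e-05 1.56487613e+00] [469.69985701 393.60852866 370.9695961 ] [-0.00141282 -0.27021975 -0.96279764]
(np.float64(280.0616929618824), np.float64(137.09783964638862))
```

View pics/w1.png

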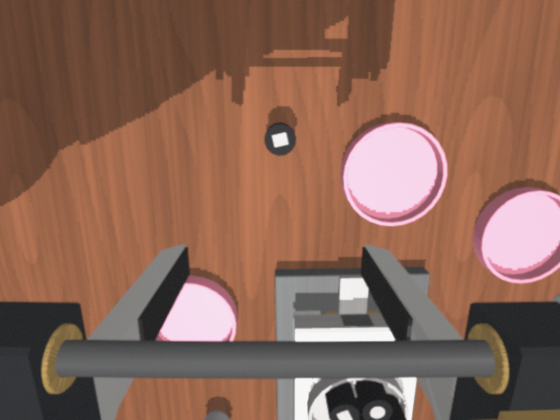

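The wrist view shows the spare at (280,139), within 2 px of where I predicted. A pink dish lies to its right at (395,173), so I'll only open the fingers to about 52 mm.

Run:
```python
from h import *
im,d,c=cam('wrist')
P=cloud(c,d); 
m=(d>0)&(P[...,2]>31)&(P[...,2]<42)&(abs(P[...,0]-474)<40)&(abs(P[...,1]-370)<40)
A=P[m]; print(len(A),np.median(A,0),A.min(0),A.max(0),cv2.minEnclosingCircle(A[:,:2].astype(np.float32)))
g=cv2.cvtColor(im,cv2.COLOR_RGB2GRAY); mk=(g[110:170,250:310]<45).astype(np.uint8)
n,l,s,ce=cv2.connectedComponentsWithStats(mk);k=1+np.argmax(s[1:,4]);print(s[k])
print(onplane(c,280,139,36))
x,y=np.median(A,0)[:2]
print(row([x,y,28],[np.pi,0,np.pi/2]))
```

```text
796 [473.81158189 368.03938582  35.5316386 ] [459.76204642 352.9332114   33.07224106] [488.76721972 382.47560634  37.78899634] ((473.9297790527344, 367.7781982421875), 14.885649681091309)
[28 13  2  1  2]
[474.72345657 368.00024309  36.        ]
(array([ 51.8,   3.8, 164.9]), array([ 0.0005, -0.0001, -0.0063]))
```

```bash
python3 -m crank '[[55,52,4,40,0,0,0],[55,52,4,90,0,0,0],[55,52,4,130,0,0,0],[55,52,4,130,0,0,0],[55,52,4,150,0,0,0],[55,52,4,165,0,0,0],[55,52,4,165,0,0,0],[55,52,4,165,0,0,0],[55,52,4,165,0,0,0]]' 15
python3 - <<'E'
from h import *
print(manip.read_state()['eef_pos'])
E
```

```text
clock: 3.3
eef_pos: [474.4, 369.8, 29.0]
eef_rot: [3.14, -0.001, 1.566]
wrist_force: [-0.7, -0.4, 0.5]
finger_gap: 51.6
finger_force: 0.0
[474.43013507 369.78775487  29.02064874]
```

```bash
python3 -m crank '[[55,-1.5,-0.5,0.5,0,0,0],[20,-1.5,-0.5,0.5,0,0,0],[20,-1.5,-0.5,0.5,0,0,0],[20,-1.5,-0.5,0.5,0,0,0],[20,-1.5,-0.5,0.5,0,0,0],[20,-1.5,-0.5,0.5,0,0,0],[20,-1.5,-0.5,0.5,0,0,0],[20,-1.5,-0.5,0.5,0,0,0]]' 15
python3 - <<'E'
from h import *
print(row([514,92,210],[np.pi,0,np.pi/2]))
E
```

```text
clock: 4.1
eef_pos: [473.3, 368.1, 27.0]
eef_rot: [3.141, -0.0, 1.566]
wrist_force: [-0.3, -0.5, 2.0]
finger_gap: 29.5
finger_force: 15.0
(array([-275.9,   42.1, -183.1]), array([ 0.0001, -0.0001, -0.005 ]))
```

```bash
python3 -m crank '[[20,0,0,-45,0,0,0],[20,0,0,-95,0,0,0],[20,-20,2,-140,0,0,0],[20,-70,12,-190,0,0,0],[20,-120,22,-193,0,0,-0.005],[20,-170,32,-193,0,0,-0.005],[20,-220,42,-193,0,0,-0.005],[20,-270,50,-193,0,0,-0.005],[20,-320,50,-193,0,0,-0.005],[20,-320,50,-193,0,0,-0.005]]' 15
python3 -m crank '[[20,0,0,0,0,0,0],[20,0,0,0,0,0,0],[20,0,0,0,0,0,0]]' 15
python3 - <<'E'
from h import *
im,d,c=cam('wrist'); save(im,'w2.png'); np.savez('w2.npz',im=im,d=d,K=c['camera_matrix'],k1=c['k1'],R=c['R'],t=c['t'])
print(proj(c,[555,90,101]),proj(c,[523.5,90,65]))
P=cloud(c,d)
m=(d>0)&(P[...,2]>97)&(P[...,2]<105)&(abs(P[...,0]-555)<60)&(abs(P[...,1]-90)<60)
A=P[m];print(len(A),A.min(0),A.max(0)); 
v=im.astype(int); mm=(m&(v.max(-1)>110)).astype(np.uint8)
n,l,s,ce=cv2.connectedComponentsWithStats(mm)
for k in range(1,n):
    if s[k,4]>20: print(s[k],ce[k].round(1),onplane(c,*ce[k],101).round(1))
E
```

```text
clock: 5.1
eef_pos: [521.5, 44.3, 219.8]
eef_rot: [-3.141, 0.0, 1.568]
wrist_force: [-0.3, 0.7, -1.0]
finger_gap: 29.2
finger_force: 15.0
clock: 5.4
eef_pos: [521.6, 48.9, 219.8]
eef_rot: [-3.141, -0.0, 1.572]
wrist_force: [0.3, 0.7, -0.8]
finger_gap: 29.6
finger_force: 15.0
(np.float64(314.9522049671424), np.float64(155.38739221746107)) (np.float64(276.87545011459355), np.float64(150.67048406570714))
5912 [520.06187638  43.69771404  97.02316708] [600.30493582 132.82750555 103.41696068]
[321 113  18  18 263] [329.4 121.4] [565.9 117.6 101. ]
[282 118  18  20 223] [290.8 127.2] [534.6 112.9 101. ]
[343 144  18  16 252] [351.8 151.2] [585.6  93.5 101. ]
[305 149  19  18 264] [314.2 157.3] [554.4  88.4 101. ]
[328 178  18  17 247] [336.5 186. ] [574.2  64.  101. ]
[291 182  19  20 248] [300.1 191.6] [543.2  59.1 101. ]
[332 189  21  14  28] [343.6 197.9] [580.8  53.6 101. ]
[285 200  21   9  26] [294.5 205.5] [538.7  46.8 101. ]
```

View pics/w2.png

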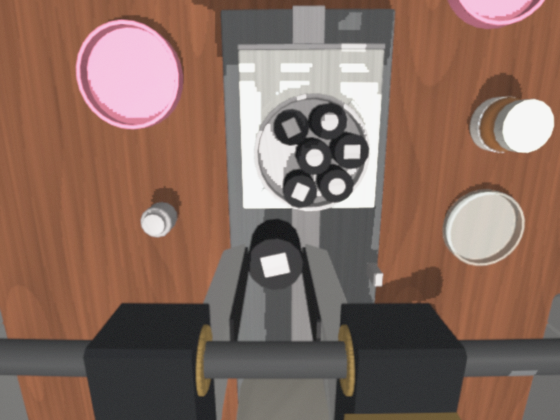

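The view shows the cup centre specimen at (314,157), the empty place at about (272,160) and the held spare's top inset at (275,265). Next I'll measure the spare's offset from the TCP with the same camera, so any calibration error cancels.

Run:
```python
from h import *
s=np.load('w2.npz'); c=dict(camera_matrix=s['K'],k1=float(s['k1']),R=s['R'],t=s['t']); im=s['im'].astype(int);d=s['d']; P=cloud(c,d)
m=np.zeros(d.shape,bool); m[245:285,250:302]=1
w=m&(im.min(-1)>150); vv,uu=np.nonzero(w); u,v=uu.mean(),vv.mean(); print(u,v,len(uu),np.median(d[w]),P[w].mean(0),P[w].std(0))
A=P[m&(d>0)&(P[...,2]>222)&(im.max(-1)<80)&(abs(P[...,0]-521)<14)]
if len(A): print(len(A),A.min(0),A.max(0),np.median(A,0))
z=np.median(P[w][:,2]); h=onplane(c,u,v,228); print(h, onplane(c,u,v,z)); st=manip.read_state(); print(st['eef_pos'],st['eef_rot'])
print('shift xy',np.array([523.3,83.4])-h[:2])
```

```text
274.82342007434943 264.74907063197026 538 184.0531 [521.66002632  48.65015696 228.27205108] [ 4.37704365 10.20973372 18.25005898]
1265 [508.45970795  37.48587232 222.31986169] [534.80552009  60.3013492  230.04814489] [521.67098127  50.27131495 228.38185074]
[521.57265394  48.6292621  228.        ] [521.57210915  48.9727226  228.75929892]
[521.58300746  48.95179802 219.77245415] [-3.14134219e+00 -1.24671862e-04  1.57229158e+00]
shift xy [ 1.72734606 34.7707379 ]
```

```bash
python3 -m crank '[[20,34.8,1.7,0,0,0,0],[20,34.8,1.7,30,0,0,0],[20,34.8,1.7,60,0,0,0],[20,34.8,1.7,84,0,0,0],[20,34.8,1.7,84,0,0,0],[20,34.8,1.7,84,0,0,0],[20,34.8,1.7,84,0,0,0]]' 15
python3 - <<'E'
from h import *
print(row([523.3,83.7,103],[np.pi,0,1.572]))
im,d,c=cam('wrist'); np.savez('w3.npz',im=im,d=d); P=cloud(c,d); v=im.astype(int)
mm=((d>0)&(P[...,2]>96)&(P[...,2]<106)&(abs(P[...,0]-555)<60)&(abs(P[...,1]-90)<60)&(v.max(-1)>110)).astype(np.uint8)
n,l,s,ce=cv2.connectedComponentsWithStats(mm)
for k in range(1,n):
    if s[k,4]>80: print(s[k],ce[k].round(1),onplane(c,*ce[k],101).round(1))
m=(v.min(-1)>150)&(P[...,2]>130)&(P[...,2]<150)&(abs(P[...,0]-523)<15)&(abs(P[...,1]-84)<15)
vv,uu=np.nonzero(m); print(len(uu),onplane(c,uu.mean(),vv.mean(),142))
E
```

```text
clock: 6.15
eef_pos: [524.1, 83.0, 137.4]
eef_rot: [3.139, -0.0, 1.571]
wrist_force: [0.2, 0.1, -0.3]
finger_gap: 29.6
finger_force: 15.0
(array([ 0.7, -0.8, 34.4]), array([ 0.0022, -0.0002, -0.0007]))
[331 171  24  23 434] [342.5 182.1] [565.7 117.7 101. ]
[280 176  25  27 404] [292.1 188.9] [534.8 113.4 101. ]
[361 211  23  19 401] [371.5 219.6] [585.4  93.6 101. ]
[311 216  24  23 422] [322.5 227.2] [554.5  88.5 101. ]
[340 252  23  22 393] [351.  262.5] [574.1  64.1 101. ]
559 [523.63040069  81.28537239 142.        ]
```

```bash
python3 -m crank '[[20,0.4,0,6,0,0,0],[20,0.4,0,12,0,0,0],[20,0.4,0,18,0,0,0],[20,0.4,0,23,0,0,0],[20,0.4,0,23,0,0,0]]' 15; python3 -m crank '[[20,0,0,4,0,0,0],[20,0,0,8,0,0,0],[20,0,0,11.5,0,0,0],[20,0,0,11.5,0,0,0],[20,0,0,11.5,0,0,0]]' 15
```

```text
clock: 6.7
eef_pos: [523.0, 82.9, 112.0]
eef_rot: [-3.14, 0.0, 1.571]
wrist_force: [0.1, -0.8, -0.0]
finger_gap: 29.1
finger_force: 15.0
clock: 7.2
eef_pos: [523.4, 83.0, 101.4]
eef_rot: [-3.141, -0.0, 1.571]
wrist_force: [-0.2, -0.4, -0.5]
finger_gap: 29.7
finger_force: 15.0
```

The spare went in without any contact force. Releasing now.

```bash
python3 -m crank '[[42,0,0,0,0,0,0],[42,0,0,0,0,0,0],[42,0,0,0,0,0,0],[42,0,0,0,0,0,0],[42,0,0,-10,0,0,0],[42,0,0,-40,0,0,0],[42,0,0,-80,0,0,0],[42,0,0,-110,0,0,0],[42,-35,0,-118,0,0,0],[42,-35,0,-118,0,0,0]]'; python3 -m crank '[[42,0,0,0,0,0,0],[42,0,0,0,0,0,0],[42,0,0,0,0,0,0]]'
python3 - <<'E'
from h import *
im,d,c=cam('wrist'); 
P=cloud(c,d); v=im.astype(int)
mm=((d>0)&(P[...,2]>85)&(P[...,2]<125)&(abs(P[...,0]-555)<60)&(abs(P[...,1]-90)<60)&(v.max(-1)>110)).astype(np.uint8)
n,l,s,ce=cv2.connectedComponentsWithStats(mm)
for k in range(1,n):
    if s[k,4]>80: print(s[k],ce[k].round(1),onplane(c,*ce[k],101).round(1),np.median(P[l==k][:,2]))
x,y=map(int,proj(c,[555,90,101])); save(cv2.resize(im[max(y-100,0):y+100,x-110:x+110],None,fx=2.5,fy=2.5),'w4.png')
st=manip.read_state(); print(st['eef_pos'],st['joints'])
# rear face of carriage: top face points
m=(d>0)&(P[...,2]>56)&(P[...,2]<64)&(abs(P[...,0]-555)<90)&(P[...,1]>60)&(P[...,1]<230)&(v.min(-1)>100)
A=P[m]; print(cv2.minAreaRect(A[:,:2].astype(np.float32)), np.percentile(A[:,1],[.5,99.5]),np.percentile(A[:,0],[.5,99.5]))
E
```

```text
clock: 8.2
eef_pos: [523.9, 45.9, 221.8]
eef_rot: [3.138, 0.0, 1.569]
wrist_force: [-0.3, -0.2, -0.7]
finger_gap: 39.1
finger_force: 0.0
clock: 8.5
eef_pos: [523.2, 48.6, 219.0]
eef_rot: [-3.141, -0.0, 1.571]
wrist_force: [0.5, 0.5, -0.7]
finger_gap: 39.3
finger_force: 0.0
[319 112  18  19 260] [327.6 121. ] [565.9 117.7 101. ] 100.8203793334435
[279 116  20  22 272] [288.9 126.8] [534.6 113.  101. ] 100.65833810879435
[342 144  17  15 250] [350. 151.] [585.4  93.5 101. ] 100.83345678963238
[304 149  18  18 266] [312.5 157.2] [554.5  88.3 101. ] 100.82877848205767
[266 156  20  17 260] [275.2 163.7] [523.5  82.9 101. ] 100.67728497747649
[326 178  19  17 253] [334.9 186. ] [574.2  63.9 101. ] 100.88802768526989
[289 182  19  20 250] [298.2 191.6] [543.1  59.  101. ] 100.73006908594397
[523.23196209  48.54535458 219.0331899 ] [2.27790658e-02 2.34989016e-01 1.57104338e+00 5.71962774e-05
 1.33633034e+00 2.20840787e-02]
((554.0589599609375, 121.81082153320312), (131.02627563476562, 123.86856079101562), 0.13351677358150482) [ 61.23991762 183.28456742] [489.35673774 618.5320163 ]
```

View pics/w4.png

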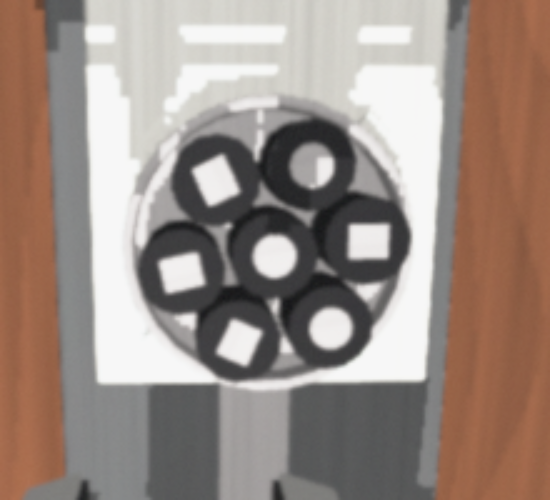

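All seven specimens stand level with tops at z≈101, and the spare is seated at (523.5,82.9). Now I'll set up the push with the tool leaning back 38° and the fingers shut across the way.

Run:
```python
from h import *
a=np.radians(38)
rot=(Ro.from_euler('xyz',[0,0,.007])*Ro.from_rotvec([-a,0,0])*Ro.from_euler('xyz',[np.pi,0,np.pi/2])).as_euler('xyz'); print(rot)
print(row([553.7,250,170],rot)); print(row([553.7,215,48],rot))
```

```text
[3.14159265 0.66322512 1.57779633]
(array([201.4,  30.6,  49. ]), array([-0.0028, -0.6633, -0.0058]))
(array([166.4,  30.7, 171. ]), array([-0.0028, -0.6633, -0.0058]))
```

```bash
python3 -m crank '[[0,45,8,0,0,0,0],[0,90,16,0,0,-0.14,0],[0,135,24,0,0,-0.28,0],[0,180,30.6,0,0,-0.42,0],[0,201,30.6,10,0,-0.55,-0.006],[0,201,30.6,49,-0.003,-0.663,-0.006],[0,201,30.6,49,-0.003,-0.663,-0.006],[0,201,30.6,49,-0.003,-0.663,-0.006],[0,201,30.6,49,-0.003,-0.663,-0.006],[0,201,30.6,49,-0.003,-0.663,-0.006]]'
python3 - <<'E'
from h import *
st=manip.read_state(); print(st['joints']); print(row([553.7,215,48],[np.pi,.6632,1.5778]))
E
```

```text
clock: 9.55
eef_pos: [554.9, 248.3, 173.2]
eef_rot: [3.136, 0.659, 1.572]
wrist_force: [0.0, 0.2, 0.9]
finger_gap: 0.6
finger_force: 0.0
[ 0.58967803  0.69126429  1.15463202 -0.54187877  1.67898521  0.63362699]
(array([ 50.4,  -1.9, 119.4]), array([ 0.0022, -0.0038, -0.0045]))
```

```bash
python3 -m crank '[[0,20,-1,40,0,0,0],[0,40,-1,85,0,0,0],[0,50,-1.5,119,0,0,0],[0,50,-1.5,119,0,0,0],[0,50,-1.5,119,0,0,0],[0,50,-1.5,119,0,0,0]]'
python3 - <<'E'
from h import *
for _ in range(1): st=manip.read_state()
print(st['eef_pos'],st['eef_rot'])
im,d,c=cam('scene'); P=cloud(c,d); v=im.astype(int)
im2,d2,c2=cam('side'); P2=cloud(c2,d2)
for P_,d_,i_ in((P,d,im),(P2,d2,im2)):
    v=i_.astype(int); m=(d_>0)&(P_[...,2]>57)&(P_[...,2]<63)&(abs(P_[...,0]-555)<75)&(P_[...,1]>20)&(P_[...,1]<200)&(v.min(-1)>100)
    print(cv2.minAreaRect(P_[m][:,:2].astype(np.float32)))
x,y=map(int,proj(c2,[554,190,50])); save(cv2.resize(im2[y-100:y+100,x-130:x+130],None,fx=2.5,fy=2.5),'p1.png')
print(proj(c2,[554,184,48]),x,y,row([553.9,186,48],[np.pi,.6632,1.5778]))
E
```

```text
clock: 10.15
eef_pos: [554.1, 216.2, 48.9]
eef_rot: [3.135, 0.66, 1.573]
wrist_force: [-0.8, -0.7, -0.2]
finger_gap: 0.6
finger_force: 0.0
[554.14617512 216.15427698  48.90226727] [3.13520565 0.66038324 1.57321084]
((554.9293212890625, 109.12353515625), (131.99880981445312, 151.11380004882812), 1.1214274168014526)
((519.9495239257812, 110.37123107910156), (59.79060363769531, 151.15834045410156), 0.5766981244087219)
(np.float64(277.09293960620533), np.float64(237.4152239914255)) 275 238 (array([-23.7,  -0. ,  18.6]), array([ 0.0031, -0.0022, -0.0026]))
```

View pics/p1.png

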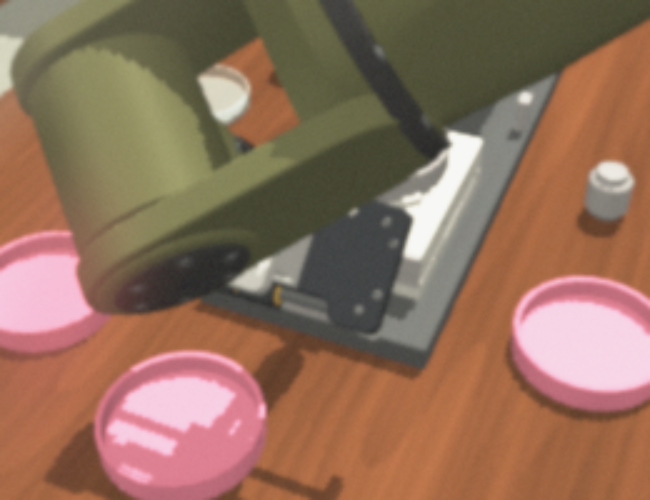

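```bash
python3 -m crank '[[0,-8,0,6,0,0,0],[0,-16,0,12,0,0,0],[0,-20,0,15.5,0,0,0],[0,-23,0,18,0,0,0],[0,-26,0,20.3,0,0,0],[0,-29,0,22.7,0,0,0],[0,-33,0,25.8,0,0,0],[0,-37,0,29,0,0,0],[0,-41,0,32.1,0,0,0],[0,-45,0,35.2,0,0,0]]'
python3 - <<'E'
from h import *
st=manip.read_state(); print(row([554.9,80,48],[np.pi,.6632,1.5778]),st['joints'])
im,d,c=cam('scene'); P=cloud(c,d); v=im.astype(int)
m=(d>0)&(P[...,2]>57)&(P[...,2]<63)&(abs(P[...,0]-555)<75)&(P[...,1]>-100)&(P[...,1]<200)&(v.min(-1)>100)
print(cv2.minAreaRect(P[m][:,:2].astype(np.float32)))
E
```

```text
clock: 11.25
eef_pos: [553.2, 157.6, 45.7]
eef_rot: [3.141, 0.663, 1.577]
wrist_force: [0.1, 3.4, 1.8]
finger_gap: 0.9
finger_force: 1.9
(array([-62.5,   1.2,  46. ]), array([ 0.0003, -0.0002, -0.0009])) [ 0.47382134  0.73611135  1.40641592 -0.59486191  1.37585163  0.69997084]
((554.459716796875, 89.60248565673828), (133.8646240234375, 179.40855407714844), 1.1506730318069458)
```

```bash
python3 -m crank '[[0,-5,0.5,3.5,0,0,0],[0,-11,0.7,8,0,0,0],[0,-17,1,12.3,0,0,0],[0,-23,1,17,0,0,0],[0,-29,1,21.3,0,0,0],[0,-35,1,25.8,0,0,0],[0,-41,1,30.2,0,0,0],[0,-47,1.1,34.6,0,0,0],[0,-53,1.2,39,0,0,0],[0,-58,1.2,42.8,0,0,0]]'
python3 - <<'E'
from h import *
st=manip.read_state(); print(row([555.2,10,48],[np.pi,.6632,1.5778]),st['joints'],st['wrist_force'])
im,d,c=cam('scene'); P=cloud(c,d); v=im.astype(int)
m=(d>0)&(P[...,2]>57)&(P[...,2]<63)&(abs(P[...,0]-555)<75)&(P[...,1]>-100)&(P[...,1]<200)&(v.min(-1)>100)
print(cv2.minAreaRect(P[m][:,:2].astype(np.float32)))
save(im,'p2.png')
E
```

```text
clock: 12.3
eef_pos: [554.9, 85.3, 47.8]
eef_rot: [3.14, 0.663, 1.576]
wrist_force: [-0.1, 2.9, -1.8]
finger_gap: 0.4
finger_force: 1.4
(array([-59.5,  -0.2,  46.2]), array([ 0.0003, -0.0002, -0.0011])) [ 0.36677378  0.67470658  1.51032124 -0.64317711  1.28968388  0.65115098] [-0.14345768  2.94919294 -1.77279713]
((555.171142578125, 17.360626220703125), (135.91726684570312, 179.00543212890625), 0.4116669297218323)
```

View pics/p2.png

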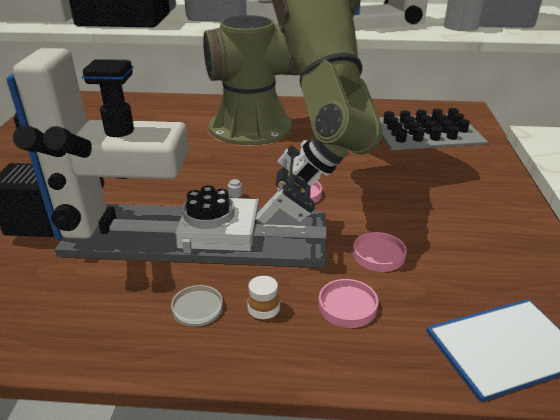

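The carriage is running straight and its nose is entering the gate, with post (186,245) beside it. The tool is centred on the rear face and the force is about 3 N.

```bash
python3 -m crank '[[0,-6,0,4.6,0,0,0],[0,-12,0,9.3,0,0,0],[0,-18,0,14,0,0,0],[0,-24,0,18.6,0,0,0],[0,-30,0,23.3,0,0,0],[0,-36,0,28,0,0,0],[0,-42,0,32.6,0,0,0],[0,-48,0,37.3,0,0,0],[0,-54,0,42,0,0,0],[0,-59,0,45.8,0,0,0]]'
python3 - <<'E'
from h import *
st=manip.read_state(); print(row([555.6,-60,48],[np.pi,.6632,1.5778]),st['joints'],st['wrist_force'])
E
```

```text
clock: 13.35
eef_pos: [555.3, 10.6, 47.9]
eef_rot: [3.141, 0.663, 1.576]
wrist_force: [1.3, 3.7, -1.0]
finger_gap: 0.6
finger_force: 1.5
(array([-55.7,  -0.2,  43.4]), array([ 0.0002, -0.0002, -0.001 ])) [ 0.2465017   0.62745778  1.59327544 -0.69606979  1.20160691  0.59417347] [ 1.29523213  3.70805532 -0.95828365]
```

```bash
python3 -m crank '[[0,-6,0,4.7,0,0,0],[0,-12,0,9.4,0,0,0],[0,-18,0,14,0,0,0],[0,-24,0,18.7,0,0,0],[0,-30,0,23.4,0,0,0],[0,-36,0,28,0,0,0],[0,-42,0,32.7,0,0,0],[0,-47,0,36.6,0,0,0],[0,-51,0,39.7,0,0,0],[0,-53,0,41.3,0,0,0]]'
python3 - <<'E'
from h import *
st=manip.read_state(); print(row([555.7,-80,48],[np.pi,.6632,1.5778]),st['wrist_force'])
E
```

```text
clock: 14.35
eef_pos: [555.7, -56.4, 48.0]
eef_rot: [3.141, 0.663, 1.576]
wrist_force: [-0.2, 3.5, -0.5]
finger_gap: 0.6
finger_force: 1.5
(array([-18.6,  -0.2,  14.6]), array([ 0.0002, -0.0002, -0.0011])) [-0.23370705  3.49949734 -0.5444706 ]
```

Now I'll creep the rest of the way and watch for the force rise at the stop.

```bash
python3 -m crank '[[0,-2,0,1.6,0,0,0],[0,-4,0,3.1,0,0,0],[0,-6,0,4.7,0,0,0],[0,-8,0,6.2,0,0,0],[0,-10,0,7.8,0,0,0],[0,-11,0,8.6,0,0,0],[0,-11,0,8.6,0,0,0]]'; python3 -m crank '[[0,-1,0,0.8,0,0,0],[0,-2,0,1.6,0,0,0],[0,-3,0,2.3,0,0,0],[0,-3,0,2.3,0,0,0]]'
```

```text
clock: 15.05
eef_pos: [556.1, -69.4, 48.0]
eef_rot: [3.14, 0.662, 1.577]
wrist_force: [-0.3, 8.4, -0.2]
finger_gap: 0.6
finger_force: 4.0
clock: 15.45
eef_pos: [557.0, -70.5, 48.0]
eef_rot: [3.136, 0.658, 1.577]
wrist_force: [0.5, 30.2, 2.9]
finger_gap: 0.5
finger_force: 15.3
```

The force rise at y≈−70, plus about 6 mm of fingertip half-thickness, matches the stop. Backing straight off and checking.

```bash
python3 -m crank '[[0,2,0,-1.6,0,0,0],[0,4,0,-3.1,0,0,0],[0,12,0,-9.3,0,0,0],[0,28,0,-22,0,0,0],[0,55,0,-43,0,0,0],[0,85,0,-66,0,0,0],[0,105,0,-82,0,0,0],[0,105,0,-130,0,0,0],[0,105,0,-160,0,0,0],[0,105,0,-160,0,0,0]]'
python3 - <<'E'
from h import *
im,d,c=cam('scene'); P=cloud(c,d); v=im.astype(int)
im2,d2,c2=cam('side'); P2=cloud(c2,d2)
for n,P_,d_,i_ in(('scene',P,d,im),('side',P2,d2,im2)):
    v=i_.astype(int); m=(d_>0)&(P_[...,2]>56)&(P_[...,2]<64)&(abs(P_[...,0]-555)<75)&(P_[...,1]>-250)&(P_[...,1]<0)&(v.min(-1)>90)
    A=P_[m]; print(n,len(A),np.percentile(A[:,1],[.5,1,99,99.5]),cv2.minAreaRect(A[:,:2].astype(np.float32)))
    m=(d_>0)&(P_[...,2]>97)&(P_[...,2]<105)&(abs(P_[...,0]-555)<55)&(P_[...,1]>-230)&(P_[...,1]<-110)
    A=P_[m]; print(' tops',len(A),A.min(0) if len(A) else '',A.max(0) if len(A) else '')
a=im[120:280,60:340]; b=im2[80:260,220:420]
a=cv2.resize(a,(400,229));b=cv2.resize(b,(400,360)); save(np.vstack([a,b]),'p3.png')
print(manip.read_state()['eef_pos'],manip.read_state()['wrist_force'])
E
```

```text
clock: 16.45
eef_pos: [555.8, 110.3, 112.7]
eef_rot: [3.134, 0.661, 1.575]
wrist_force: [0.0, 0.2, 0.3]
finger_gap: 0.2
finger_force: 0.0
scene 1354 [-224.80030817 -224.06402682  -77.8656726   -77.43107728] ((559.4202880859375, -151.91615295410156), (134.8131866455078, 151.14894104003906), 0.9858256578445435)
 tops 763 [ 511.04407161 -217.3365571    97.00813551] [ 604.96028325 -127.76907893  104.49590555]
side 547 [-225.62967993 -223.89273158  -74.48199491  -73.96853721] ((558.8270874023438, -160.8738250732422), (129.55015563964844, 176.97625732421875), 0.7774205803871155)
 tops 332 [ 514.2385521  -210.72567291   97.02124237] [ 582.23993896 -125.16734748  104.85425068]
[554.46864101 107.67771341 109.32988407] [-0.18576946 -1.19146301 -0.14173978]
```

View pics/p3.png

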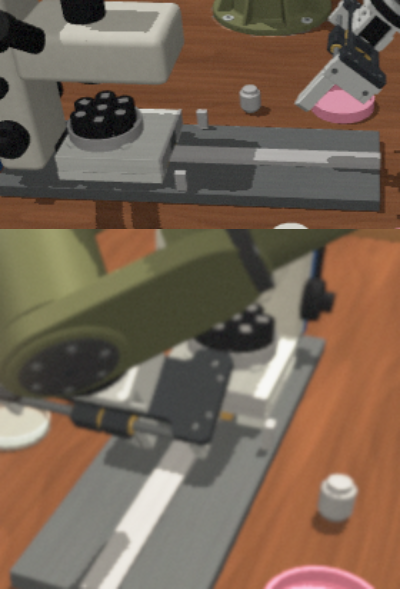

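The carriage runs from y −225 at the stop to −75 at the rear, so it is home. All seven specimens stand and the robot is clear of everything.

```bash
python3 -c "
from cell import manip
print(manip.sign_off())"
```

```text
the job is handed in; nothing more can be done
None
```

The spare specimen stands in the cup's empty place, the loaded carriage is against the stop under the microscope head with all seven specimens upright, and the job is handed in; sign-off returned no verdict.

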